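# Put the small food processor together

### The arm

A 7-joint arm with a two-finger parallel gripper is mounted at the origin on a cart in front of the work surface, level with it; the furniture and walls round the work are solid. World frame = base frame: x ahead of the robot, y to its left, z up, the work surface at z = 0. Lengths are in m, angles in rad, forces in N, time in s.
With the tool pointing down it reaches from about 0.4 to 0.85 m from the base axis. Payload 10.4 kg.
Tool frame: the origin (TCP) lies midway between the tips of the shut fingers; the grasp point (between the pads) lies 19 mm behind it (manip.tcp_to_grasp is the distance from the TCP to the grasp point, in m); z points along the fingers, y is the line along which they close (so a half turn about z gives the same grasp; the last joint's range is limited). The gripper opens to 85 mm and grips with 20 to 120 N. Pads are 22 mm wide; open, the fingers measure 114 mm over their backs; the gripper's body (76 mm by 85 mm) begins 54 mm behind the grasp point. The pads swing forward as they close: fully open they stand 13 mm farther back than shut.
Start: joints at [1.168, 0.332, -0.065, 1.46, 0.022, 1.35, -0.088], TCP at [0.232, -0.58, 0.231] pointing down, gripper open.
Joint ranges: [-2.6, 2.6], [-0.5, 2.12], [-1.47, 1.34], [0.16, 2.42], [-1.27, 4.41], [0.06, 2.06], [-2.6, 2.6]. Speed limits (rad/s): [2.22, 2.22, 2.79, 2.79, 3.14, 3.14, 3.14].

### API

Orientations are given as a unit quaternion [x, y, z, w].
In Python, from workcell import manip gives the robot as it stands.
- The arm moves only by the shell command python3 -m jog 'ROWS' [FORCE]. ROWS is a JSON object of lists of equal length, an entry for each row: "offset": the shift along the world's x, y, z in m, a list of three; "yaw": the turn about the world's z in degrees; "jaw": the closure, from 0 (fully open) to 1 (shut). A call has 1 to 20 rows; each row shifts and turns the commanded pose from where the row before left it; what a row does not reach is not made up. A row lasts 1/12 s, in which the tool goes at most 41.7 mm and 7.16 degrees, less where a joint would pass 70% of its speed; a pose out of reach is approached as far as the arm can. A call is refused whole if a number of a shift passes 0.0417 or a number of a turn 7.16, either way. A call with a gripper value outside its range is refused whole. The fingers move at their own pace and stop on an object; FORCE is the grip in N (left out, the last holds). Time passes only in rows, so rows that do not move let the fingers close. It gives the time, the measured TCP pose, the force, the opening and the grip force at its end, in the units of the state.
- manip.get_obs(): the state, without advancing time (a new reading comes with each control period).
- manip.camera(name): name is "scene" or "top"; returns a dict with "frame" (384x512x3 uint8, red, green, blue), "camera_matrix" (3x3 intrinsics, pixels), "distortion" ([k1, k2, p1, p2, k3] as OpenCV has them; the pictures are not rectified), "eye" and "attitude" of the camera in the world. Camera axes: x right, y up, looking along -z (the intrinsics and any distortion apply to the point x, -y, -z); pixel columns grow to the right and rows downward; lengths in m; the calibration is good to about 2 mm. A picture is of the moment at which its call begins. There is no depth.
- manip.hand_in(): hands the job in; it is judged then, once.
Trained networks look in a picture, given as the dict that the camera call returned (one of the last four; its "shot" number tells which), for a name from the list of things; names that differ only in an ending like _2 or _b are one class to them, and where a whole thing is asked for, a point or a joint stands for the part that bears it (a point fixed in the world has none). Each returns a list of dicts, best first, with "score" (0 to 1); they miss things now and then, are a little off and sometimes report something else, mostly with a low value. They report only what shows in the picture. A call takes as long as a camera call. They do not tell look-alikes from the thing itself.
- manip.masks_of(picture, name): "region" (384x512 bool, what is visible of it).
- manip.tip_of(picture, name): "at" ([x, y, z] in m, in world coordinates, good to about 4 mm: a listed point, or the origin of a listed thing).
The state is a dict: "clock": time; "joint_pos": joint angles; "joint_velocities": joint speeds; "tau": joint torques, N m; "position": TCP position; "ee_rot": TCP orientation; "ft_force": force on the tool from outside, world axes, zero at the start; "torque": the same for the moment, N m; "grip_width": opening from 0.0 (shut) to 1.0 (fully open); "grasp_force": force on a finger pad.
Only numpy, scipy, OpenCV 4.12 (cv2) and the standard library are available. Lean on these libraries where they do the work, as an engineer would, in place of code of your own. Each camera call takes 0.05 s, during which the arm holds its last target. There are 200 camera calls.

### The job

Put the small food processor together on its motor base, one part at a time, in this order: the clear bowl down over the drive shaft, then the steel chopping blade over the tube in the middle of the bowl, then the lid on the bowl, and last the pusher in the lid's chute. Set every part down into place (do not drop it) so that it sits fully home, and leave the white whipping disc, the spice jar and the garlic where they are.

Things in the scene. Friction and masses are not known exactly. Their poses are not given: they have to be found in the camera images.
- motor_base: Motor base: round white housing, 148 mm wide, fixed, two grey keys on its -x side. Origin at the centre of its underside, z up. The flat steel top on which the bowl stands is 60 mm above the origin; from its centre a steel shaft 14 mm thick rises to 126 mm above the origin, the last 11 mm tapering to a 4 mm point.
- bowl: Clear bowl, loose, 0.25 kg. Origin: centre of its underside, z up. 136 mm wide (inside 129), rim 82 mm high, floor 4 mm. Grey handle to +y, 108 mm out from the centre. White centre tube 25 mm wide, top 60 mm above the origin, 18 mm bore right through the floor: grip the bowl by it from above; it slides over the shaft, any turn. Home: origin on the base's axis, 60 mm above the base's origin.
- chopping_blade: Chopping blade, loose, 0.09 kg, upright: round dark hub 39 mm wide, 72 mm high, two curved steel blades near its foot (up to 33 mm high) reaching 53 mm from the axis. Origin: centre of the hub's underside, z up. From below the hub has a 31 mm bore 64 mm deep; it goes over the bowl's tube, any turn, and stands on the bowl's floor, 4 mm above the bowl's origin. Grip the hub near its top.
- whipping_disc: Whipping disc, loose, to be left alone: an all-white upright hub of the blade's size (39 mm wide, 72 mm high) with a flat white disc 92 mm wide at its foot. Origin at the centre of its underside.
- lid: Slate-blue lid, loose, 0.12 kg, upright. Origin: centre of the plug's underside, z up. Plug 124 mm wide, 10 mm deep, goes into the bowl's mouth, any turn; the plate above it (142 mm wide, 10 to 14 mm above the origin) rests on the rim, the origin then 72 mm above the bowl's. Grip it by the chute, a tube 40 mm wide (bore 34) centred 34 mm towards +x, its mouth 54 mm above the origin.
- chute (a point): Centre of the mouth of the lid's chute: on the lid, 34 mm towards the lid's +x and 54 mm above the lid's origin. z up along the chute.
- pusher: Pusher, loose, 0.06 kg, upright: white plunger 29 mm wide and 42 mm long under a grey cap 48 mm wide and 24 mm high (66 mm in all). Origin: centre of the plunger's underside, z up. Grip the cap. In place, the plunger is in the chute and the cap rests on the chute's mouth, the origin 42 mm below the mouth.
- spice_jar: Red-capped spice jar standing among the parts, 45 mm wide, 106 mm high, loose, to be left alone. Origin at the centre of its underside.
- garlic: Bulb of garlic lying among the parts, 56 mm wide and high, loose, to be left alone. Origin at the centre of its underside.
There are look-alikes about, which are no part of the job. Leave any orange or turquoise look-alike of the pusher alone.

How it is judged:
On the way, in this order (a step that is already met when the one before it is completed fails the run):
1. the bowl is on the motor base, its tube down over the shaft, let go (horizontal distance between bowl and motor_base below 0.006 m and z of bowl in the frame of motor_base between 0.056 and 0.064 m and angle between bowl's own z axis and vertical below 0.06 rad and contact force between the fingers and bowl below 0.5 N), for 0.2 s.
2. the chopping blade is down in the bowl, over the tube, let go (horizontal distance between bowl and motor_base below 0.006 m and z of bowl in the frame of motor_base between 0.056 and 0.064 m and angle between bowl's own z axis and vertical below 0.06 rad and horizontal distance between chopping_blade and bowl below 0.008 m and z of chopping_blade in the frame of bowl between 0 and 0.008 m and angle between chopping_blade's own z axis and vertical below 0.08 rad and contact force between the fingers and chopping_blade below 0.5 N), for 0.2 s.
3. the lid is on the bowl, let go (horizontal distance between bowl and motor_base below 0.006 m and z of bowl in the frame of motor_base between 0.056 and 0.064 m and angle between each of bowl, lid's own z axis and vertical below 0.06 rad and horizontal distance between each of chopping_blade, lid and bowl below 0.008 m and z of chopping_blade in the frame of bowl between 0 and 0.008 m and angle between chopping_blade's own z axis and vertical below 0.08 rad and z of lid in the frame of bowl between 0.068 and 0.076 m and contact force between the fingers and lid below 0.5 N), for 0.2 s.
4. the pusher is in the chute, let go (horizontal distance between bowl and motor_base below 0.006 m and z of bowl in the frame of motor_base between 0.056 and 0.064 m and angle between each of bowl, lid's own z axis and vertical below 0.06 rad and horizontal distance between each of chopping_blade, lid and bowl below 0.008 m and z of chopping_blade in the frame of bowl between 0 and 0.008 m and angle between chopping_blade's own z axis and vertical below 0.08 rad and z of lid in the frame of bowl between 0.068 and 0.076 m and horizontal distance between pusher and chute below 0.008 m and z of pusher in the frame of chute between -0.046 and -0.038 m and angle between pusher's own z axis and vertical below 0.1 rad and contact force between the fingers and pusher below 0.5 N), for 0.2 s.
At the end, for the whole second after the job is handed in: Bowl home on the base (axis within 6 mm), blade on the bowl's floor over the tube, lid on the bowl's rim, pusher fully down in the chute (axes within 8 mm); each within 4 mm of its seated height, upright, released and at rest (horizontal distance between bowl and motor_base below 0.006 m and z of bowl in the frame of motor_base between 0.056 and 0.064 m and angle between each of bowl, lid's own z axis and vertical below 0.06 rad and horizontal distance between each of chopping_blade, lid and bowl below 0.008 m and z of chopping_blade in the frame of bowl between 0 and 0.008 m and angle between chopping_blade's own z axis and vertical below 0.08 rad and z of lid in the frame of bowl between 0.068 and 0.076 m and horizontal distance between pusher and chute below 0.008 m and z of pusher in the frame of chute between -0.046 and -0.038 m and angle between pusher's own z axis and vertical below 0.1 rad and linear speed of each of bowl, chopping_blade, lid, pusher below 0.02 m/s and angular speed of each of bowl, chopping_blade, lid, pusher below 0.2 rad/s); the robot touches nothing.
It fails at once if the white whipping disc is shifted by more than 3 cm or knocked over (distance of whipping_disc from where it was at the start of the episode above 0.03 m or angle between whipping_disc's own z axis and vertical above 0.5 rad).
It fails at once if the spice jar is shifted by more than 3 cm or knocked over (distance of spice_jar from where it was at the start of the episode above 0.03 m or angle between spice_jar's own z axis and vertical above 0.5 rad).
It fails at once if the garlic is shifted by more than 3 cm (distance of garlic from where it was at the start of the episode above 0.03 m).
It fails at once if the bowl, blade, lid or pusher is dropped: falls freely, faster than 0.7 m/s ((linear speed of bowl above 0.7 m/s and contact force between the fingers and bowl below 0.05 N) or (linear speed of chopping_blade above 0.7 m/s and contact force between the fingers and chopping_blade below 0.05 N) or (linear speed of lid above 0.7 m/s and contact force between the fingers and lid below 0.05 N) or (linear speed of pusher above 0.7 m/s and contact force between the fingers and pusher below 0.05 N)).
It also fails if it takes over 120 s, if anything falls off the work surface, if the arm or the gripper's body presses on something with over 40 N, if the wrist force passes 120 N, or if a joint passes its speed limit or range.

## Working session

There is one attempt and no reset: what is moved stays moved. The work goes in short steps, Python scripts to look and compute and a shell command to move; the robot and the scene stay as the last step left them, time stands still between calls to the robot, and variables do not carry over. Pictures are saved under pics/ and viewed, at most 14 in all, crops included, and the job is handed in when it is done.

```bash
mkdir -p pics; cat > h.py <<'E'
from workcell import manip
import numpy as np, cv2
names=["motor_base","bowl","chopping_blade","whipping_disc","lid","chute","pusher","spice_jar","garlic"]
def look(tag,ns=names,cams=("top","scene")):
    for c in cams:
        p=manip.camera(c)
        cv2.imwrite(f"pics/{tag}_{c}.png",p["frame"][...,::-1])
        for n in ns:
            for d in manip.tip_of(p,n)[:4]:
                print(c,n,np.round(d["at"],4).tolist(),round(d["score"],2),px(p,d["at"]))
    return p
def px(p,w):
    a=np.array(p["attitude"],float)
    from scipy.spatial.transform import Rotation as R
    M=a if a.shape==(3,3) else R.from_quat(a).as_matrix()
    c=M.T@(np.array(w)-p["eye"]); c=np.array([c[0],-c[1],-c[2]])
    q,_=cv2.projectPoints(c.reshape(1,1,3),np.zeros(3),np.zeros(3),np.array(p["camera_matrix"]),np.array(p["distortion"],float))
    return q.ravel().round().astype(int).tolist()
E
python3 - <<'E'
from h import *
p=look("a")
for c in("top","scene"):
    q=manip.camera(c);print(c,q["eye"],q["attitude"],q["camera_matrix"])
o=manip.get_obs();print(o)
print(manip.tcp_to_grasp)
E
```

```text
top motor_base [0.4753, -0.0096, -0.0005] 0.7 [268, 217]
top bowl [0.6595, 0.0121, -0.0001] 0.79 [260, 148]
top chopping_blade [0.3902, 0.2691, 0.0044] 0.54 [160, 249]
top chopping_blade [0.4755, -0.0124, -0.001] 0.5 [269, 217]
top chopping_blade [0.3824, -0.2561, 0.0578] 0.46 [368, 252]
top whipping_disc [0.5755, -0.2954, 0.0021] 0.8 [377, 179]
top lid [0.38, -0.2907, -0.0011] 0.75 [377, 254]
top chute [0.3819, -0.2543, 0.0567] 0.67 [367, 252]
top pusher [0.4984, 0.2993, -0.0015] 0.86 [150, 207]
top pusher [0.6381, 0.1902, 0.004] 0.8 [193, 155]
top pusher [0.6026, 0.2805, -0.0002] 0.69 [159, 169]
top pusher [0.5573, 0.1369, 0.0034] 0.53 [212, 185]
top spice_jar [0.5572, 0.1366, 0.0035] 0.95 [212, 185]
top spice_jar [0.5181, -0.1242, -0.0002] 0.62 [312, 201]
top garlic [0.5206, -0.1261, -0.0003] 0.87 [312, 200]
scene motor_base [0.4787, -0.0077, 0.0021] 0.82 [273, 231]
scene motor_base [0.6529, 0.0088, -0.0018] 0.66 [216, 205]
scene bowl [0.6539, 0.0095, -0.0] 0.8 [215, 205]
scene bowl [0.3841, -0.2564, 0.0538] 0.65 [361, 182]
scene chopping_blade [0.3936, 0.2698, -0.0011] 0.65 [218,
[... 885 characters left out ...]
218636, -0.06471026,  1.46011679,  0.02158644,
        1.34987521, -0.08850393]), 'joint_velocities': array([-4.59184072e-04, -5.73367244e-04,  5.85431671e-05, -1.35190549e-04,
       -7.75841663e-04,  4.97927237e-05,  7.10802099e-05]), 'tau': array([-1.12299692e-04, -6.25242233e+01,  4.91573615e-02, -3.91841090e+01,
        1.65226730e-02,  1.98736583e-03, -7.71630226e-07]), 'position': array([ 0.23173867, -0.58047322,  0.23133804]), 'ee_rot': array([9.82023423e-01, 1.88759086e-01, 2.81811302e-05, 4.89325260e-05]), 'ft_force': array([-0.23177589,  0.26980801,  0.18481951]), 'torque': array([ 0.00384782, -0.01906272, -0.00788823]), 'grasp_force': 0.0, 'grip_width': 0.9983988609864218}
0.0187
```

```bash
python3 - <<'E'
import cv2
for c in("top","scene"):
    im=cv2.imread(f"pics/a_{c}.png")
    if c=="top": im=im[110:300,110:420]; im=cv2.resize(im,None,fx=2.55,fy=2.55,interpolation=2)
    else: im=cv2.resize(im[130:370,100:420],None,fx=2.5,fy=2.5,interpolation=2)
    cv2.imwrite(f"pics/a2_{c}.png",im)
E
```

```text
(no output)
```

View pics/a2_top.png

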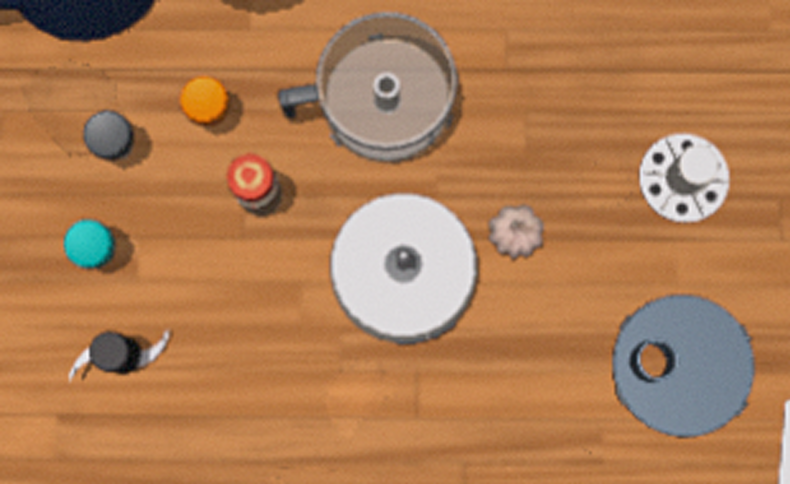

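View pics/a2_scene.png

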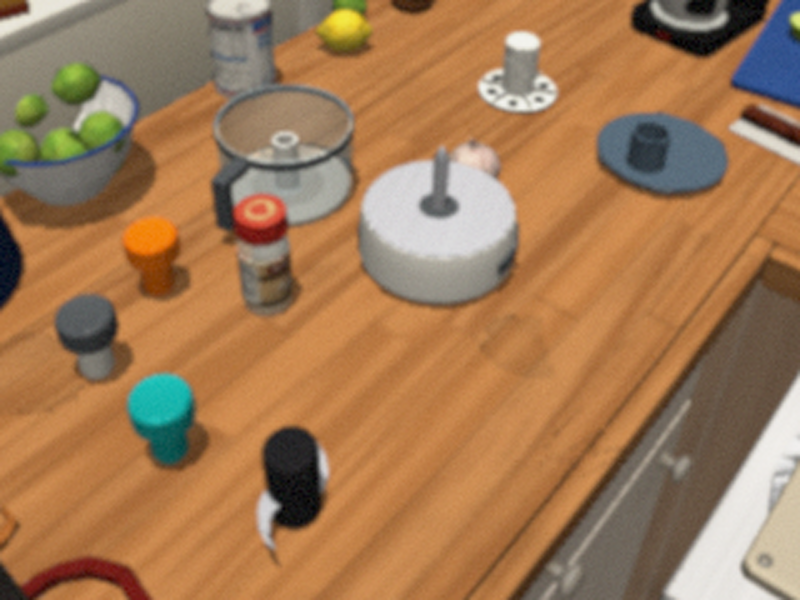

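The top view shows the base at (403,265 in the crop), bowl (387,85), blade (115,352), lid (683,365, chute towards the left), and disc (685,177). The real grey-capped pusher is at (108,135), which is (152,163) in the full picture and about (0.603, 0.281) in the world. Orange and turquoise are the look-alikes. Next I'll refine the positions by fitting silhouettes.

```bash
cat >> h.py <<'E'
from scipy.optimize import minimize
from scipy.spatial.transform import Rotation as R
def proj(p,W):
    a=np.array(p["attitude"],float); M=a if a.shape==(3,3) else R.from_quat(a).as_matrix()
    c=(np.array(W)-p["eye"])@M; c=c*[1,-1,-1]
    return cv2.projectPoints(c.reshape(-1,1,3),np.zeros(3),np.zeros(3),np.array(p["camera_matrix"]),np.array(p["distortion"],float))[0].reshape(-1,2)
PR={"motor_base":[(0,.074),(.06,.074)],"bowl":[(0,.068),(.082,.068)],"chopping_blade":[(0,.0195),(.072,.0195)],
 "lid":[(.010,.071),(.014,.071)],"pusher":[(0,.0145),(.042,.0145),(.042,.024),(.066,.024)],"spice_jar":[(0,.0225),(.106,.0225)],"whipping_disc":[(0,.046),(.004,.046)]}
S=4
def sil(p,prof,x,y,z=0):
    t=np.linspace(0,2*np.pi,48); im=np.zeros((384*S,512*S),np.uint8)
    for (h0,r0),(h1,r1) in zip(prof[:-1],prof[1:]):
        W=[[x+r*np.cos(u),y+r*np.sin(u),z+h] for h,r in((h0,r0),(h1,r1)) for u in t]
        cv2.fillConvexPoly(im,cv2.convexHull((proj(p,W)*S+S/2-.5).round().astype(np.int32)),255)
    return cv2.resize(im,(512,384),interpolation=cv2.INTER_AREA)/255.
def fit(p,n,x0,z=0,k=0,prof=None):
    best=None
    for d in manip.masks_of(p,n):
        m=d["region"].astype(np.uint8)
        if k: m=cv2.morphologyEx(m,cv2.MORPH_OPEN,cv2.getStructuringElement(2,(k,k)))
        def f(v):
            s=sil(p,prof or PR[n],v[0],v[1],z); return 1-np.minimum(s,m).sum()/(np.maximum(s,m).sum()+1e-9)
        r=minimize(f,x0,method="Nelder-Mead",options=dict(initial_simplex=np.array(x0)+[[.006,0],[-.003,.006],[-.003,-.006]],xatol=2e-4,fatol=1e-4))
        if best is None or r.fun<best[1]: best=(r.x,r.fun)
    return None if best is None else (best[0].round(4).tolist(),round(1-best[1],3))
E
python3 - <<'E'
from h import *
for c in("top","scene"):
    p=manip.camera(c)
    for n,x,k in(("motor_base",(.477,-.009),9),("bowl",(.657,.011),13),("chopping_blade",(.392,.2695),9),("lid",(.38,-.291),0),("pusher",(.6026,.281),0),("spice_jar",(.556,.136),0)):
        print(c,n,fit(p,n,x,k=k))
E
```

```text
top motor_base ([0.4747, -0.0092], np.float64(0.935))
top bowl ([0.6577, 0.0089], np.float64(0.973))
top chopping_blade ([0.3891, 0.2725], np.float64(0.928))
top lid ([0.3836, -0.2898], np.float64(0.925))
top pusher ([0.604, 0.2856], np.float64(0.887))
top spice_jar ([0.5511, 0.1377], np.float64(0.871))
scene motor_base ([0.48, -0.0146], np.float64(0.908))
scene bowl ([0.6587, 0.0076], np.float64(0.887))
scene chopping_blade ([0.3893, 0.275], np.float64(0.886))
scene lid ([0.3827, -0.2887], np.float64(0.947))
scene pusher ([0.6073, 0.2874], np.float64(0.913))
scene spice_jar ([0.5558, 0.1369], np.float64(0.935))
```

```bash
python3 -m jog '{"offset":[[0.0213,0.0295,0],[0.0213,0.0295,0],[0.0213,0.0295,0],[0.0213,0.0295,0],[0.0213,0.0295,0],[0.0213,0.0295,0],[0.0213,0.0295,0],[0.0213,0.0295,0],[0.0213,0.0295,0],[0.0213,0.0295,0],[0.0213,0.0295,0],[0.0213,0.0295,0],[0.0213,0.0295,0],[0.0213,0.0295,0],[0.0213,0.0295,0],[0.0213,0.0295,0],[0.0213,0.0295,0],[0.0213,0.0295,0],[0.0213,0.0295,0],[0,0,0]],"yaw":[3.6,3.6,3.6,3.6,3.6,3.6,3.6,3.6,3.6,3.6,3.6,3.6,3.6,3.6,3.6,3.6,3.6,3.6,3.6,0],"jaw":[0,0,0,0,0,0,0,0,0.4,0.4,0.4,0.4,0.4,0.4,0.4,0.4,0.4,0.4,0.4,0.4]}' 40
python3 - <<'E'
from h import *
# colour-based check of base (white disc) in top view
p=manip.camera("top"); f=p["frame"]; hsv=cv2.cvtColor(f,cv2.COLOR_RGB2HSV)
m=((hsv[...,1]<45)&(hsv[...,2]>120)).astype(np.uint8); 
n,l,st,ce=cv2.connectedComponentsWithStats(cv2.morphologyEx(m,2,np.ones((3,3),np.uint8)))
for i in range(1,n):
    if st[i,4]>300: print(st[i],ce[i].round(2), px(p,[.4765,-.009,.06]))
cv2.imwrite("pics/b_top.png",cv2.resize(f[110:300,110:420,::-1],None,fx=2.55,fy=2.55,interpolation=2))
E
```

```text
clock: 3.47
position: [0.6383, -0.0117, 0.2307]
ee_rot: [0.702, 0.712, 0.002, -0.002]
ft_force: [-0.5, 1.0, 0.6]
grip_width: 0.604
grasp_force: 0.0
[   0    0  282   78 8731] [110.86  35.79] [267, 213]
[ 300   16  212   38 5656] [397.    36.23] [267, 213]
[181  64  25  40 428] [195.14  84.37] [267, 213]
[361 163  35  34 794] [378.36 179.26] [267, 213]
[ 240  186   38   56 1447] [257.89 215.89] [267, 213]
[415 267  13  44 458] [421.2  288.78] [267, 213]
[435 270  12  43 369] [440.54 290.93] [267, 213]
[  0 328  91  17 638] [ 48.1  339.71] [267, 213]
[ 200  345   93   39 1758] [236.15 356.79] [267, 213]
[ 391  374  121   10 1053] [453.09 379.1 ] [267, 213]
```

View pics/b_top.png

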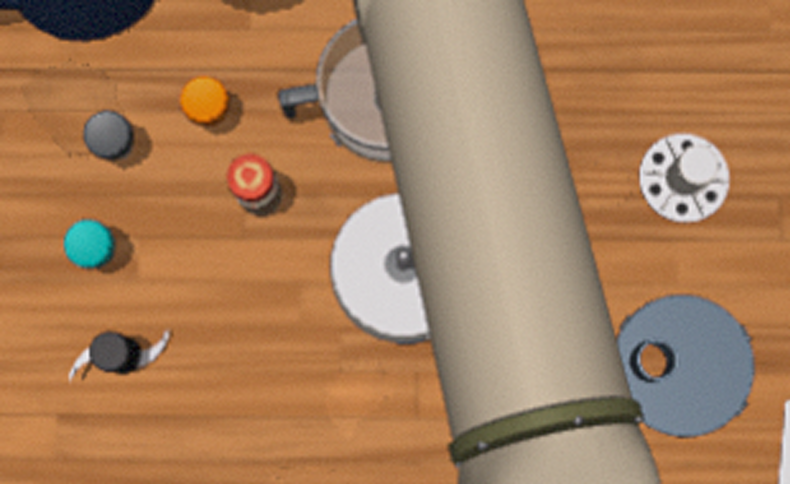

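The arm covers the bowl in this picture. I'll refine on the first, unobstructed pictures by fitting edges, which costs no robot time.

```bash
cat >> h.py <<'E'
def circ(x,y,z,r,n=72):
    t=np.linspace(0,2*np.pi,n,endpoint=False); return np.c_[x+r*np.cos(t),y+r*np.sin(t),0*t+z]
def grad(img):
    g=cv2.GaussianBlur(img.astype(np.float32),(0,0),.9)
    return np.max([np.hypot(cv2.Sobel(g[...,i],5,1,0),cv2.Sobel(g[...,i],5,0,1)) for i in range(3)],0)
def efit(p,G,curves,x0,rng=.01,st=.0005,cap=80):
    """curves: list of (z,r) circles or ('o',profile) outlines; grid-search of mean edge strength"""
    best=(-1,)
    for dx in np.arange(-rng,rng+1e-9,st*2):
        for dy in np.arange(-rng,rng+1e-9,st*2):
            best=max(best,(sc(p,G,curves,x0[0]+dx,x0[1]+dy,cap),x0[0]+dx,x0[1]+dy))
    c=best
    for dx in np.arange(-.001,.0011,st/2):
        for dy in np.arange(-.001,.0011,st/2):
            best=max(best,(sc(p,G,curves,c[1]+dx,c[2]+dy,cap),c[1]+dx,c[2]+dy))
    return np.round(best[1:],4).tolist(),round(float(best[0]),1)
def sc(p,G,curves,x,y,cap):
    tot=0
    for c in curves:
        if c[0]=='o':
            P=np.concatenate([circ(x,y,h,r) for h,r in c[1]]); q=cv2.convexHull(proj(p,P).astype(np.float32)).reshape(-1,2)
            q=np.concatenate([np.linspace(a,b,12,endpoint=False) if np.linalg.norm(a-b)>3 else a[None] for a,b in zip(q,np.roll(q,-1,0))])
        else: q=proj(p,circ(x,y,*c))
        v=cv2.remap(np.minimum(G,cap),q[:,0].astype(np.float32).reshape(1,-1),q[:,1].astype(np.float32).reshape(1,-1),1)
        tot+=v.mean()
    return tot/len(curves)
E
python3 - <<'E'
from h import *
C={"base_top":[(.06,.074)],"base_out":[('o',[(0,.074),(.06,.074)])],"shaft":[('o',[(.065,.007),(.115,.007),(.126,.002)])],
"bowl_rim":[(.082,.068)],"bowl_out":[('o',[(0,.068),(.082,.068)])],"tube":[(.06,.0125),(.06,.009)],
"blade":[('o',[(0,.0195),(.072,.0195)])],"blade_top":[(.072,.0195)],"lid":[('o',[(.010,.071),(.014,.071)])],"chute":[(.054,.02),(.054,.017)],
"cap":[('o',[(.042,.024),(.066,.024)])]}
X={"base":(.4765,-.009),"shaf":(.4765,-.009),"bowl":(.6575,.0095),"tube":(.6575,.0095),"blad":(.39,.271),"lid":(.382,-.290),"chut":(.383,-.255),"cap":(.604,.284)}
for c in("top","scene"):
    p=manip.camera(c); G=grad(cv2.imread(f"pics/a_{c}.png"))
    for n,cv in C.items(): print(c,n,*efit(p,G,cv,X[n[:4]]))
E
```

```text
top base_top [0.475, -0.0103] 80.0
top base_out [0.476, -0.0103] 79.8
top shaft [0.4745, -0.02] 79.8
top bowl_rim [0.6577, 0.008] 79.8
top bowl_out [0.6585, 0.0082] 79.8
top tube [0.6535, 0.0052] 78.8
top blade [0.391, 0.2738] 80.0
top blade_top [0.391, 0.2738] 80.0
top lid [0.3845, -0.2892] 80.0
top chute [0.3832, -0.246] 80.0
top cap [0.6072, 0.2852] 80.0
scene base_top [0.4782, -0.0095] 78.3
scene base_out [0.4782, -0.0095] 78.7
scene shaft [0.4697, 0.0007] 77.2
scene bowl_rim [0.655, 0.0095] 77.9
scene bowl_out [0.6562, 0.004] 76.5
scene tube [0.6627, 0.0022] 76.5
scene blade [0.388, 0.2728] 80.0
scene blade_top [0.39, 0.2755] 70.0
scene lid [0.3855, -0.2895] 80.0
scene chute [0.384, -0.2502] 67.5
scene cap [0.6062, 0.287] 80.0
```

```bash
python3 - <<'E'
from h import *
C={"base_top":[(.06,.074)],"base_out":[('o',[(0,.074),(.06,.074)])],"shaft":[('o',[(.065,.007),(.115,.007),(.126,.002)])],
"bowl_rim":[(.082,.068)],"bowl_out":[('o',[(0,.068),(.082,.068)])],"tube":[(.06,.0125),(.06,.009)],
"blade":[('o',[(0,.0195),(.072,.0195)])],"lid":[('o',[(.010,.071),(.014,.071)])],"chute":[(.054,.02),(.054,.017)],
"cap":[('o',[(.042,.024),(.066,.024)])],"jarcap":[(.106,.0225)]}
X={"base":(.4765,-.009),"shaf":(.4765,-.009),"bowl":(.6575,.0095),"tube":(.6575,.0095),"blad":(.39,.272),"lid":(.384,-.290),"chut":(.383,-.254),"cap":(.605,.285),"jarc":(.556,.137)}
for c in("top","scene"):
    p=manip.camera(c); G=grad(cv2.imread(f"pics/a_{c}.png"))
    for n,cv in C.items(): print(c,n,*efit(p,G,cv,X[n[:4]],rng=.006,cap=500))
E
```

```text
top base_top [0.4725, -0.0112] 257.3
top base_out [0.4735, -0.0112] 237.5
top shaft [0.4785, -0.016] 190.0
top bowl_rim [0.6577, 0.0078] 152.1
top bowl_out [0.6575, 0.0082] 154.6
top tube [0.6527, 0.008] 178.7
top blade [0.39, 0.2735] 309.0
top lid [0.3832, -0.2895] 204.6
top chute [0.386, -0.255] 214.4
top cap [0.607, 0.2867] 220.0
top jarcap [0.556, 0.1375] 176.4
scene base_top [0.4777, -0.005] 150.5
scene base_out [0.4757, -0.0105] 163.1
scene shaft [0.4782, -0.0105] 126.9
scene bowl_rim [0.656, 0.0085] 154.8
scene bowl_out [0.6575, 0.0078] 142.1
scene tube [0.6627, 0.004] 120.8
scene blade [0.3892, 0.2745] 296.0
scene lid [0.381, -0.2848] 207.8
scene chute [0.3842, -0.252] 91.7
scene cap [0.6065, 0.287] 210.0
scene jarcap [0.5555, 0.1378] 232.9
```

```bash
python3 -m jog '{"offset":[[0.0094,0.01,0],[0.0093,0.0099,0],[0,0,-0.022],[0,0,-0.022],[0,0,-0.022],[0,0,-0.022],[0,0,-0.022],[0,0,-0.022],[0,0,-0.022],[0,0,-0.022],[0,0,-0.011],[0,0,-0.01],[0,0,0],[0,0,0],[0,0,0],[0,0,0],[0,0,0],[0,0,0],[0,0,0],[0,0,0]],"yaw":[0,0,0,0,0,0,0,0,0,0,0,0,0,0,0,0,0,0,0,0],"jaw":[0.4,0.4,0.4,0.4,0.4,0.4,0.4,0.4,0.4,0.4,0.4,0.4,0.4,1,1,1,1,1,1,1]}' 40
```

```text
clock: 5.38
position: [0.6562, -0.0001, 0.0361]
ee_rot: [0.706, 0.708, 0.001, 0.001]
ft_force: [-0.5, -1.2, 7.8]
grip_width: 0.276
grasp_force: 39.0
```

```bash
python3 -m jog '{"offset":[[0,0,0],[0,0,0],[0,0,0],[0,0,0],[0,0.004,0],[0,0.004,0],[0,0,0],[0,0,0],[0,0,0],[0,0,0],[0,0,0],[0,0,0],[0,0,0],[0,0,0]],"yaw":[0,0,0,0,0,0,0,0,0,0,0,0,0,0],"jaw":[0.4,0.4,0.4,0.4,0.4,0.4,0.4,0.4,0.4,1,1,1,1,1]}' 40
python3 - <<'E'
from h import *
print(manip.get_obs()["position"],manip.get_obs()["ft_force"])
p=look("c",["bowl"],("scene",))
G=grad(cv2.imread("pics/c_scene.png"))
print(efit(p,G,[(.082,.068)],(.657,.008),.006,cap=500))
cv2.imwrite("pics/c2.png",cv2.resize(p["frame"][130:330,130:370,::-1],None,fx=2.5,fy=2.5,interpolation=2))
E
```

```text
clock: 6.55
position: [0.6553, 0.0077, 0.0346]
ee_rot: [0.706, 0.708, 0.0, 0.0]
ft_force: [-0.3, -0.1, 2.4]
grip_width: 0.277
grasp_force: 39.4
[0.65534997 0.00773619 0.03458062] [-0.29046149 -0.10571025  2.43917831]
scene bowl [0.6478, 0.0087, -0.001] 0.95 [217, 206]
([0.655, 0.0085], 146.3)
```

View pics/c2.png

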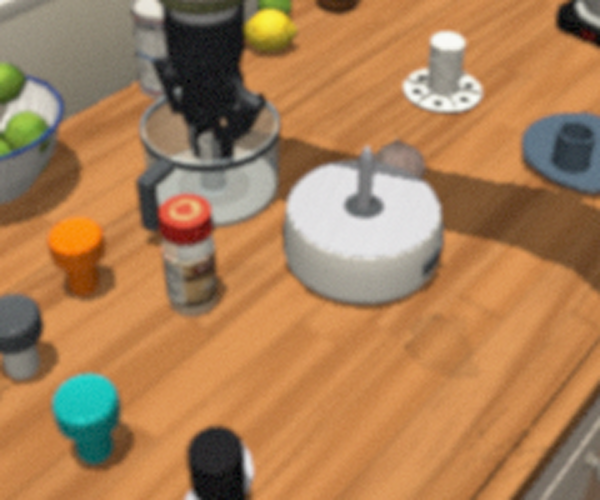

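The bowl is gripped by the tube, with the gripper at crop (215,110). Next I lift it and carry it above the shaft.

```bash
python3 -m jog '{"offset":[[0,0,0.005],[0,0,0.01],[0,0,0.02],[0,0,0.025],[0,0,0.025],[0,0,0.025],[0,0,0.02],[0,0,0.02],[-0.01,-0.001,0],[-0.02,-0.002,0],[-0.025,-0.0025,0],[-0.025,-0.0025,0],[-0.025,-0.0025,0],[-0.025,-0.0025,0],[-0.025,-0.0025,0],[-0.0197,-0.0022,0],[-0.005,-0.0005,0],[0,0,0],[0,0,0],[0,0,0]],"yaw":[0,0,0,0,0,0,0,0,0,0,0,0,0,0,0,0,0,0,0,0],"jaw":[1,1,1,1,1,1,1,1,1,1,1,1,1,1,1,1,1,1,1,1]}' 40
python3 - <<'E'
from h import *
o=manip.get_obs();print(o["position"],o["ft_force"],o["ee_rot"])
p=look("d",["bowl","motor_base"])
G=grad(cv2.imread("pics/d_scene.png"))
z=o["position"][2]-.0346
for n,c,x in(("rim",[(.082+z,.068)],o["position"][:2]),("shaft",[('o',[(.07,.007),(.11,.007)])],(.4755,-.0105)),("base",[('o',[(0,.074),(.06,.074)])],(.4755,-.0105))):
  print(n,efit(p,G,c,x,.006,cap=500))
cv2.imwrite("pics/d2.png",cv2.resize(p["frame"][80:330,150:370,::-1],None,fx=2.4,fy=2.4,interpolation=2))
E
```

```text
clock: 8.32
position: [0.4763, -0.01, 0.1847]
ee_rot: [0.706, 0.708, 0.0, 0.0]
ft_force: [-0.2, 0.4, -3.1]
grip_width: 0.272
grasp_force: 39.8
[ 0.47628056 -0.00997946  0.18465268] [-0.18332008  0.37558533 -3.1048664 ] [7.05953828e-01 7.08257718e-01 4.15714042e-04 1.58202507e-04]
scene bowl [0.4709, -0.01, 0.1525] 0.81 [280, 180]
scene motor_base [0.477, -0.0078, 0.0033] 0.8 [274, 231]
rim ([0.4748, -0.007], 155.2)
shaft ([0.471, -0.0035], 124.0)
base ([0.4775, -0.0125], 142.2)
```

View pics/d2.png

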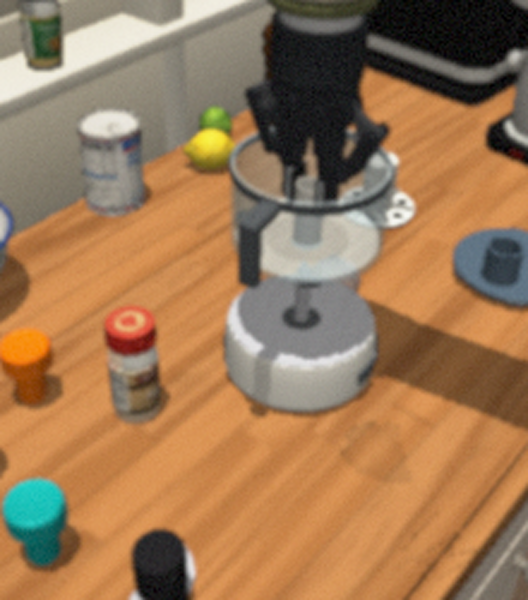

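```bash
python3 - <<'E'
from h import *
p=manip.camera("scene")
for xy in((.4755,-.0105),(.4763,-.01)):
  for z in(.06,.09,.126,.15,.18,.21): 
    q=proj(p,[[*xy,z]])[0]; print(xy,z,((q-[150,80])*2.4).round(1))
f=p["frame"].astype(int)
for r in (196,199,202,205,208): print("shaft row",r,f[r,266:288].sum(1)//3)
for r in (160,164,168,172,176): print("tube row",r,f[r,266:292].sum(1)//3)
E
```

```text
(0.4755, -0.0105) 0.06 [302.3 317.1]
(0.4755, -0.0105) 0.09 [303.8 292.4]
(0.4755, -0.0105) 0.126 [305.7 261.3]
(0.4755, -0.0105) 0.15 [307.1 239.7]
(0.4755, -0.0105) 0.18 [308.8 211.6]
(0.4755, -0.0105) 0.21 [310.6 182.2]
(0.4763, -0.01) 0.06 [301.3 317. ]
(0.4763, -0.01) 0.09 [302.8 292.3]
(0.4763, -0.01) 0.126 [304.7 261.2]
(0.4763, -0.01) 0.15 [306.  239.6]
(0.4763, -0.01) 0.18 [307.7 211.5]
(0.4763, -0.01) 0.21 [309.5 182.1]
shaft row 196 [134 133 138 142 149 151 152 148 146 151 155 156 157 161 163 162 160 161
 164 162 160 155]
shaft row 199 [128 129 131 132 129 130 114 106  98  85  79  76  79  82  86  93  98 113
 124 127 128 128]
shaft row 202 [131 133 133 133 135 131 120 105 100  99 105 107 109 117 127 134 130 133
 130 131 129 130]
shaft row 205 [129 133 128 130 132 126 120 101 102 105 105 107 109 122 132 137 130 129
 135 129 129 130]
shaft row 208 [131 126 127 106  94  83  83  90 101 103 107 108 103  97 104 117 126 129
 129 132 134 126]
tube row 160 [129 112  90  82  76  50  51  82 109 122 129 138 141 140 124  96  87  89
  77  54  28  26  24  32  52  97]
tube row 164 [116 132 134 120 113 105 123 141 155 156 158 160 160 153 135 119 119 117
 108  89  83  94 100 113 141 167]
tube row 168 [ 99 133 131 125 117  99  83  69  66  63  60  62  53  61  57  57  50  57
  57  57  66  72  71  68  80  90]
tube row 172 [178 179 179 180 179 174 157 139 132 131 136 139 137 139 139 136 137 139
 156 172 178 183 184 187 192 196]
tube row 176 [183 180 178 181 181 173 150 132 133 134 137 138 137 140 139 136 135 144
 163 178 184 180 179 180 180 177]
```

Relative alignment perpendicular to the scene view is within about 0.5 mm: shaft centre at column 275.6 against tube at 278.0, as predicted for one axis. I'll lower the bowl and watch the forces.

```bash
python3 -m jog '{"offset":[[0,0,-0.01],[0,0,-0.01],[0,0,-0.006],[0,0,-0.004],[0,0,-0.003],[0,0,-0.003],[0,0,-0.003],[0,0,-0.003]],"yaw":[0,0,0,0,0,0,0,0],"jaw":[1,1,1,1,1,1,1,1]}' 40; python3 -m jog '{"offset":[[0,0,-0.003],[0,0,-0.003],[0,0,-0.003],[0,0,0]],"yaw":[0,0,0,0],"jaw":[1,1,1,1]}' 40
```

```text
clock: 9.33
position: [0.4756, -0.0103, 0.1422]
ee_rot: [0.706, 0.708, 0.0, 0.0]
ft_force: [-0.0, -0.2, -2.6]
grip_width: 0.277
grasp_force: 39.8
clock: 9.67
position: [0.4751, -0.0103, 0.1327]
ee_rot: [0.706, 0.708, -0.0, -0.0]
ft_force: [-0.5, -0.8, -3.5]
grip_width: 0.274
grasp_force: 39.8
```

```bash
python3 -m jog '{"offset":[[0,0,-0.006],[0,0,-0.006],[0,0,-0.006],[0,0,-0.005],[0,0,-0.004],[0,0,-0.003],[0,0,-0.002],[0,0,-0.002],[0,0,-0.001],[0,0,-0.001],[0,0,0]],"yaw":[0,0,0,0,0,0,0,0,0,0,0],"jaw":[1,1,1,1,1,1,1,1,1,1,1]}' 40; python3 -m jog '{"offset":[[0,0,-0.001],[0,0,-0.001],[0,0,0]],"yaw":[0,0,0],"jaw":[1,1,1]}' 40
```

```text
clock: 10.58
position: [0.4754, -0.0103, 0.0973]
ee_rot: [0.706, 0.708, 0.0, 0.0]
ft_force: [-0.5, -0.4, -2.5]
grip_width: 0.275
grasp_force: 39.9
clock: 10.83
position: [0.4754, -0.0103, 0.0952]
ee_rot: [0.706, 0.708, 0.0, 0.0]
ft_force: [0.7, -0.3, -2.8]
grip_width: 0.28
grasp_force: 39.9
```

```bash
python3 -m jog '{"offset":[[0,0,-0.001],[0,0,-0.001],[0,0,0]],"yaw":[0,0,0],"jaw":[1,1,1]}' 40;python3 -m jog '{"offset":[[0,0,-0.001],[0,0,-0.001],[0,0,0]],"yaw":[0,0,0],"jaw":[1,1,1]}' 40
```

```text
clock: 11.08
position: [0.4756, -0.0103, 0.0944]
ee_rot: [0.706, 0.708, -0.0, 0.0]
ft_force: [-6.6, 0.1, 11.8]
grip_width: 0.276
grasp_force: 41.3
clock: 11.33
position: [0.4756, -0.0103, 0.0942]
ee_rot: [0.706, 0.708, -0.001, 0.001]
ft_force: [-18.4, -0.3, 38.9]
grip_width: 0.281
grasp_force: 44.0
```

Seated: firm contact at z = 0.0944, the expected height. I'll relax, release, and rise.

```bash
python3 -m jog '{"offset":[[0,0,0.001],[0,0,0.001],[0,0,0],[0,0,0],[0,0,0],[0,0,0],[0,0,0],[0,0,0],[0,0,0.01],[0,0,0.02],[0,0,0.02],[0,0,0.025],[0,0,0.025],[0,0,0.025],[0,0,0]],"yaw":[0,0,0,0,0,0,0,0,0,0,0,0,0,0,0],"jaw":[1,1,1,0.4,0.4,0.4,0.4,0.4,0.4,0.4,0.4,0.4,0.4,0.4,0.4]}' 40
```

```text
clock: 12.58
position: [0.4776, -0.0099, 0.2237]
ee_rot: [0.706, 0.708, 0.002, 0.003]
ft_force: [1.1, 0.6, 0.1]
grip_width: 0.594
grasp_force: 0.0
```

```bash
python3 -m jog '{"offset":[[-0.0043,0.0142,0],[-0.0086,0.0284,0],[-0.0086,0.0284,0],[-0.0086,0.0284,0],[-0.0086,0.0284,0],[-0.0086,0.0284,0],[-0.0086,0.0284,0],[-0.0086,0.0284,0],[-0.0086,0.0284,0],[-0.0086,0.0284,0],[-0.0042,0.0143,0],[0,0,0],[0,0,0],[0,0,0]],"yaw":[3.5,3.5,3.5,3.5,3.5,3.5,3.5,3.5,3.5,3.5,0,0,0,0],"jaw":[0.2,0.2,0.2,0.2,0.2,0.2,0.2,0.2,0.2,0.2,0.2,0.2,0.2,0.2]}' 40
python3 - <<'E'
from h import *
p=look("e",["bowl","motor_base","chopping_blade"])
G=grad(cv2.imread("pics/e_scene.png"))
for n,c,x in(("rim",[(.142,.068)],(.4755,-.0103)),("tube",[(.12,.0125)],(.4755,-.0103)),("blade",[('o',[(0,.0195),(.072,.0195)])],(.39,.2738))):
  print(n,efit(p,G,c,x,.006,cap=500))
cv2.imwrite("pics/e2.png",cv2.resize(p["frame"][100:370,150:370,::-1],None,fx=2.2,fy=2.2,interpolation=2))
print(manip.get_obs()["position"])
E
```

```text
clock: 13.75
position: [0.3899, 0.273, 0.2184]
ee_rot: [0.461, 0.887, -0.0, 0.0]
ft_force: [-0.9, -0.0, -0.0]
grip_width: 0.802
grasp_force: 0.0
top bowl [0.4766, -0.0043, 0.0586] 0.67 [266, 213]
top bowl [0.3787, -0.2899, 0.0001] 0.55 [377, 255]
top motor_base [0.4744, -0.011, -0.0022] 0.55 [268, 217]
top chopping_blade [0.3899, 0.2708, 0.0031] 0.76 [159, 249]
scene bowl [0.471, -0.01, 0.0622] 0.91 [277, 212]
scene motor_base [0.4776, -0.0089, -0.0032] 0.91 [274, 232]
scene chopping_blade [0.3899, 0.2699, -0.0003] 0.94 [219, 331]
rim ([0.4747, -0.0086], 211.7)
tube ([0.4797, -0.0136], 151.2)
blade ([0.3895, 0.2738], 281.9)
[0.3897024  0.27356071 0.21840725]
```

View pics/e2.png

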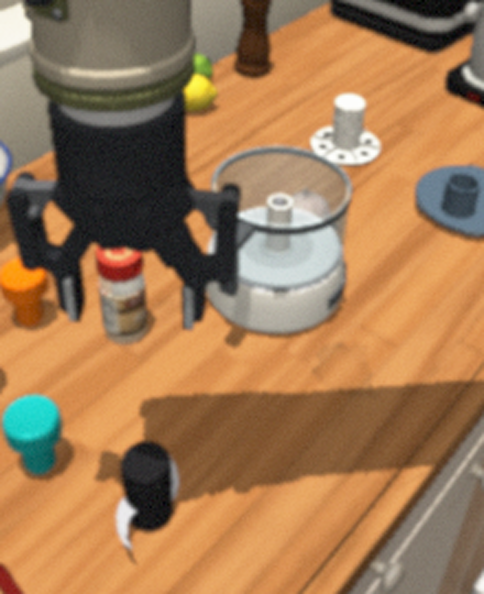

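The bowl is seated on the base (crop 280,230) and the blade is at crop (148,485). I'll descend and grip the hub.

```bash
python3 -m jog '{"offset":[[0,0,-0.01],[0,0,-0.022],[0,0,-0.025],[0,0,-0.025],[0,0,-0.025],[0,0,-0.025],[0,0,-0.02],[0,0,-0.015],[0,0,-0.01],[0,0,0],[0,0,0],[0,0,0],[0,0,0],[0,0,0],[0,0,0],[0,0,0],[0,0,0]],"yaw":[0,0,0,0,0,0,0,0,0,0,0,0,0,0,0,0,0],"jaw":[0.2,0.2,0.2,0.2,0.2,0.2,0.2,0.2,0.2,0.2,1,1,1,1,1,1,1]}' 40
```

```text
clock: 15.57
position: [0.3901, 0.2742, 0.0423]
ee_rot: [0.461, 0.888, 0.001, 0.001]
ft_force: [-1.9, -1.2, 7.7]
grip_width: 0.441
grasp_force: 39.7
```

```bash
python3 -m jog '{"offset":[[0,0,0.005],[0,0,0.015],[0,0,0.025],[0,0,0.03],[0,0,0.03],[0,0,0.03],[0,0,0.02],[0,0,0.01],[0.0043,-0.0142,0],[0.0085,-0.0284,0],[0.0085,-0.0284,0],[0.0085,-0.0284,0],[0.0085,-0.0284,0],[0.0085,-0.0284,0],[0.0085,-0.0284,0],[0.0085,-0.0284,0],[0.0085,-0.0284,0],[0.0085,-0.0284,0],[0.0046,-0.0144,0],[0,0,0]],"yaw":[0,0,0,0,0,0,0,0,0,0,0,0,0,0,0,0,0,0,0,0],"jaw":[1,1,1,1,1,1,1,1,1,1,1,1,1,1,1,1,1,1,1,1]}' 40
python3 - <<'E'
from h import *
o=manip.get_obs();x,y,tz=o["position"];print(o["position"],o["ft_force"])
p=look("f",["bowl","chopping_blade"])
G=grad(cv2.imread("pics/f_scene.png"));z=tz-.0423
print(efit(p,G,[('o',[(z,.0195),(z+.03,.0195)])],(x,y),.006,cap=500),efit(p,G,[(z,.0195)],(x,y),.006,cap=500))
cv2.imwrite("pics/f2.png",cv2.resize(p["frame"][80:270,180:380,::-1],None,fx=3,fy=3,interpolation=2))
E
```

```text
clock: 17.23
position: [0.4751, -0.014, 0.2056]
ee_rot: [0.463, 0.886, -0.0, -0.0]
ft_force: [0.7, 0.3, -1.3]
grip_width: 0.443
grasp_force: 40.3
[ 0.47512981 -0.01395652  0.20555046] [ 0.71779072  0.27048522 -1.25045955]
top chopping_blade [0.5214, -0.1268, -0.0014] 0.47 [313, 200]
scene bowl [0.4704, -0.0099, 0.0613] 0.91 [278, 213]
scene chopping_blade [0.4752, -0.0104, 0.1644] 0.66 [278, 174]
([0.4759, -0.011], 221.1) ([0.4754, -0.0112], 212.9)
```

View pics/f2.png

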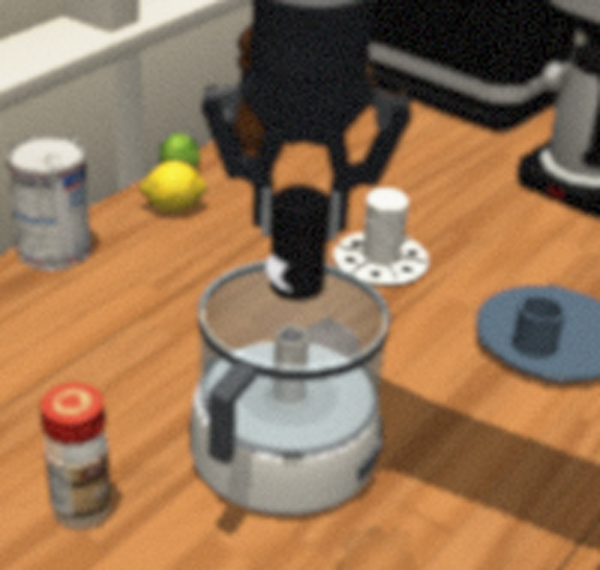

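The blade hovers centred over the bowl: hub at crop (300,240), tube top at crop (292,335). Descending with force checks.

```bash
python3 -m jog '{"offset":[[0,0,0],[0,0,-0.01],[0,0,-0.01],[0,0,-0.01],[0,0,-0.005],[0,0,-0.003],[0,0,-0.003],[0,0,-0.003],[0,0,-0.002],[0,0,0]],"yaw":[0,0,0,0,0,0,0,0,0,0],"jaw":[1,1,1,1,1,1,1,1,1,1]}' 40; python3 -m jog '{"offset":[[0,0,-0.002],[0,0,-0.002],[0,0,-0.002],[0,0,0]],"yaw":[0,0,0,0],"jaw":[1,1,1,1]}' 40
```

```text
clock: 18.37
position: [0.4748, -0.0104, 0.1601]
ee_rot: [0.461, 0.888, 0.0, -0.0]
ft_force: [0.1, -0.3, -0.7]
grip_width: 0.445
grasp_force: 40.3
clock: 18.7
position: [0.4747, -0.0104, 0.154]
ee_rot: [0.461, 0.888, -0.0, -0.0]
ft_force: [0.0, 0.2, -1.1]
grip_width: 0.443
grasp_force: 40.3
```

```bash
python3 -m jog '{"offset":[[0,0,-0.006],[0,0,-0.007],[0,0,-0.007],[0,0,-0.007],[0,0,-0.006],[0,0,-0.005],[0,0,-0.003],[0,0,-0.002],[0,0,-0.002],[0,0,0]],"yaw":[0,0,0,0,0,0,0,0,0,0],"jaw":[1,1,1,1,1,1,1,1,1,1]}' 40; python3 -m jog '{"offset":[[0,0,-0.001],[0,0,-0.001],[0,0,-0.001],[0,0,0]],"yaw":[0,0,0,0],"jaw":[1,1,1,1]}' 40
```

```text
clock: 19.53
position: [0.4749, -0.0104, 0.1091]
ee_rot: [0.461, 0.888, 0.0, -0.0]
ft_force: [0.3, 0.1, -0.7]
grip_width: 0.444
grasp_force: 40.3
clock: 19.87
position: [0.4751, -0.0104, 0.1064]
ee_rot: [0.461, 0.888, 0.0, 0.0]
ft_force: [-0.6, -0.3, -1.1]
grip_width: 0.441
grasp_force: 40.3
```

```bash
python3 -m jog '{"offset":[[0,0,-0.001],[0,0,0]],"yaw":[0,0],"jaw":[1,1]}' 40; python3 -m jog '{"offset":[[0,0,-0.001],[0,0,0]],"yaw":[0,0],"jaw":[1,1]}' 40
```

```text
clock: 20.03
position: [0.4753, -0.0106, 0.1063]
ee_rot: [0.461, 0.888, -0.0, 0.0]
ft_force: [-3.8, -1.9, 10.7]
grip_width: 0.445
grasp_force: 41.3
clock: 20.2
position: [0.4755, -0.0107, 0.1062]
ee_rot: [0.461, 0.888, -0.0, 0.001]
ft_force: [-9.3, -2.7, 21.7]
grip_width: 0.441
grasp_force: 42.4
```

The blade is seated at z = 0.1063. I'll release, rise, and go above the lid's chute while turning the jaws to the radial direction.

```bash
python3 -m jog '{"offset":[[0,0,0.001],[0,0,0.001],[0,0,0],[0,0,0],[0,0,0],[0,0,0],[0,0,0],[0,0,0.01],[0,0,0.02],[0,0,0.025],[0,0,0.025],[0,0,0.025],[0,0,0.01],[0,0,0]],"yaw":[0,0,0,0,0,0,0,0,0,0,0,0,0,0],"jaw":[1,1,0.2,0.2,0.2,0.2,0.2,0.2,0.2,0.2,0.2,0.2,0.2,0.2]}' 40
python3 -m jog '{"offset":[[-0.003,-0.007,0],[-0.005,-0.013,0],[-0.005,-0.014,0],[-0.005,-0.014,0],[-0.005,-0.014,0],[-0.005,-0.014,0],[-0.005,-0.014,0],[-0.005,-0.014,0],[-0.005,-0.014,0],[-0.005,-0.014,0],[-0.005,-0.014,0],[-0.005,-0.014,0],[-0.005,-0.014,0],[-0.005,-0.014,0],[-0.005,-0.014,0],[-0.005,-0.014,0],[-0.005,-0.014,0],[-0.005,-0.014,0],[-0.004,-0.0003,0],[0,0,0]],"yaw":[-7,-7,-7,-7,-7,-7,-7,-7,-7,-7,-7,-7,-7,-7,-7,-7,-7,-7,-1,0],"jaw":[0.2,0.2,0.2,0.2,0.2,0.2,0.2,0.2,0.2,0.2,0.2,0.2,0.2,0.2,0.2,0.2,0.2,0.2,0.2,0.2]}' 40
python3 - <<'E'
from h import *
p=look("g",["bowl","chopping_blade","lid","chute"])
o=manip.get_obs();x,y,tz=o["position"];print(o["position"],o["joint_pos"])
G=grad(cv2.imread("pics/g_scene.png"))
for n,c,x in(("lid",[('o',[(.010,.071),(.014,.071)])],(.383,-.289)),("chute",[(.054,.02)],(.384,-.254)),("blade",[(.136,.0195)],(.4755,-.0103))):
  print(n,efit(p,G,c,x,.006,cap=500))
cv2.imwrite("pics/g2.png",cv2.resize(p["frame"][60:290,200:470,::-1],None,fx=2.4,fy=2.4,interpolation=2))
E
```

```text
clock: 21.37
position: [0.4763, -0.0103, 0.2242]
ee_rot: [0.46, 0.888, 0.001, 0.002]
ft_force: [0.1, 0.8, -0.8]
grip_width: 0.8
grasp_force: 0.0
clock: 23.03
position: [0.3819, -0.2547, 0.2203]
ee_rot: [1.0, -0.016, -0.001, -0.001]
ft_force: [-0.1, -0.1, 0.6]
grip_width: 0.798
grasp_force: 0.0
top bowl [0.4748, -0.0037, 0.0593] 0.63 [265, 214]
top chopping_blade [0.4736, -0.0145, 0.0673] 0.79 [270, 214]
top lid [0.3795, -0.2895, 0.0025] 0.95 [377, 254]
top chute [0.3857, -0.2536, 0.0531] 0.92 [367, 251]
scene bowl [0.4731, -0.0093, 0.0596] 0.56 [276, 213]
scene chopping_blade [0.4754, -0.0125, 0.0629] 0.53 [277, 211]
scene lid [0.3822, -0.2915, -0.001] 0.94 [364, 193]
scene chute [0.386, -0.259, 0.0518] 0.93 [361, 182]
[ 0.38305167 -0.25446779  0.22134639] [ 0.89348843 -0.00618986 -0.40122742  1.87131391 -0.00242163  1.27588664
 -1.10908318]
lid ([0.382, -0.2868], 207.7)
chute ([0.391, -0.261], 66.2)
blade ([0.4722, -0.0076], 190.2)
```

View pics/g2.png

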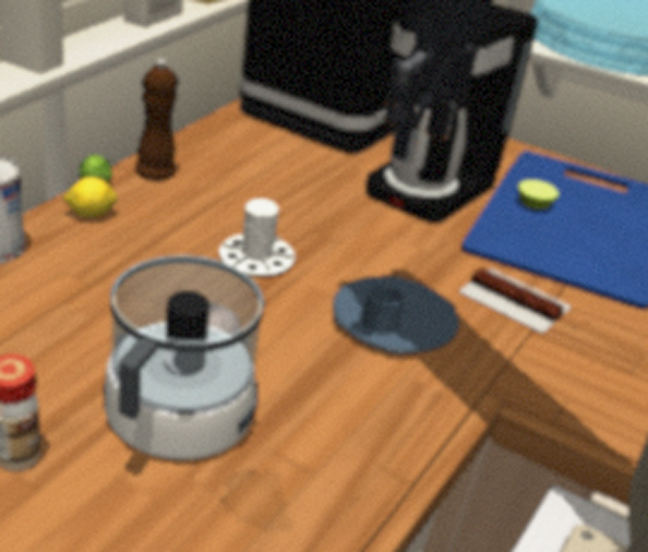

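The blade stands in the bowl (crop 187,320), and the lid is at crop (395,315) under the gripper. Now gripping the chute.

```bash
python3 -m jog '{"offset":[[0.0015,-0.0005,-0.01],[0,0,-0.022],[0,0,-0.025],[0,0,-0.025],[0,0,-0.025],[0,0,-0.025],[0,0,-0.025],[0,0,-0.02],[0,0,-0.015],[0,0,-0.007],[0,0,0],[0,0,0],[0,0,0],[0,0,0],[0,0,0],[0,0,0],[0,0,0],[0,0,0]],"yaw":[0,0,0,0,0,0,0,0,0,0,0,0,0,0,0,0,0,0],"jaw":[0.2,0.2,0.2,0.2,0.2,0.2,0.2,0.2,0.2,0.2,0.2,1,1,1,1,1,1,1]}' 40
```

```text
clock: 25.03
position: [0.3852, -0.2556, 0.0235]
ee_rot: [1.0, -0.016, 0.001, 0.001]
ft_force: [-2.3, 2.1, 6.3]
grip_width: 0.446
grasp_force: 40.1
```

```bash
python3 -m jog '{"offset":[[0,0,0.005],[0,0,0.015],[0,0,0.025],[0,0,0.03],[0,0,0.03],[0,0,0.03],[0,0,0.025],[0,0,0.01],[0.0043,0.0127,0],[0.0085,0.0254,0],[0.0094,0.0279,0],[0.0094,0.0279,0],[0.0094,0.0279,0],[0.0094,0.0279,0],[0.0094,0.0279,0],[0.0094,0.0279,0],[0.0094,0.0279,0],[0.0094,0.0279,0],[0.0055,0.0177,0],[0,0,0]],"yaw":[0,0,0,0,0,0,0,0,0,0,0,0,0,0,0,0,0,0,0,0],"jaw":[1,1,1,1,1,1,1,1,1,1,1,1,1,1,1,1,1,1,1,1]}' 60
python3 - <<'E'
from h import *
p=manip.camera("scene")
x,y,tz=manip.get_obs()["position"];print(manip.get_obs()["position"],manip.get_obs()["ft_force"])
for c in("top","scene"):
    p=look("h",["lid","chute"],(c,))
    G=grad(cv2.imread(f"pics/h_{c}.png"));z=tz-.0235
    for dz in (-.004,0,.004): print(c,dz,"lid",efit(p,G,[('o',[(z+.010+dz,.071),(z+.014+dz,.071)])],(x-.0035,y-.034),.006,cap=300))
    print("rim",efit(p,G,[(.142,.068)],(.4755,-.0103),.006,cap=300))
cv2.imwrite("pics/h2.png",cv2.resize(p["frame"][80:270,180:380,::-1],None,fx=3,fy=3,interpolation=2))
E
```

```text
clock: 26.7
position: [0.4781, 0.0283, 0.192]
ee_rot: [1.0, -0.013, -0.0, -0.001]
ft_force: [-0.9, 0.1, -0.7]
grip_width: 0.446
grasp_force: 60.5
[0.47772065 0.02593652 0.19177121] [ 0.50382259 -1.32152295 -1.1516623 ]
top -0.004 lid ([0.4785, -0.0071], 66.8)
top 0 lid ([0.4777, -0.0071], 67.1)
top 0.004 lid ([0.4767, -0.0071], 67.3)
rim ([0.4825, -0.0146], 64.2)
scene lid [0.4739, -0.0114, 0.168] 0.66 [279, 173]
scene chute [0.4777, 0.0234, 0.2214] 0.64 [269, 157]
scene chute [0.5543, 0.1368, -0.0012] 0.49 [207, 250]
scene -0.004 lid ([0.4775, -0.0148], 185.4)
scene 0 lid ([0.4745, -0.0098], 186.7)
scene 0.004 lid ([0.4712, -0.0053], 189.7)
rim ([0.475, -0.0088], 125.1)
```

View pics/h2.png

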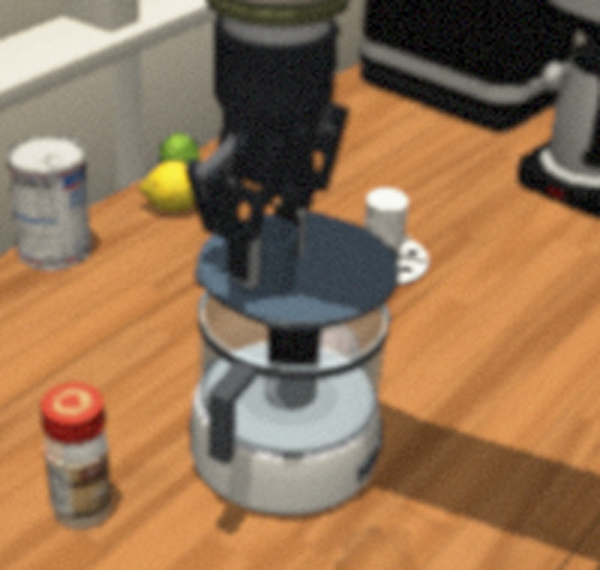

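View pics/h_top.png

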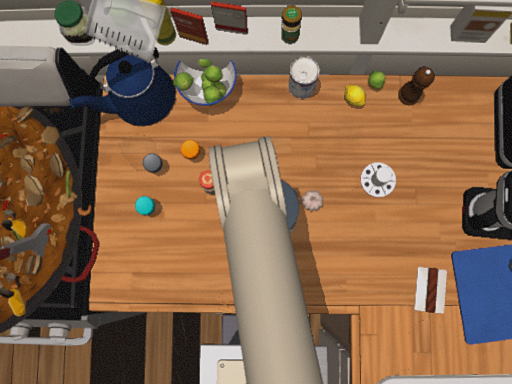

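The lid (crop 297,270) is level and centred over the bowl; in the scene camera the lid and rim fits agree within about 1 mm. The top view is covered by the arm. Lowering with force checks.

```bash
python3 -m jog '{"offset":[[0,0,0],[0,0,0],[0,0,-0.006],[0,0,-0.006],[0,0,-0.006],[0,0,-0.004],[0,0,-0.002],[0,0,0]],"yaw":[0,0,0,0,0,0,0,0],"jaw":[1,1,1,1,1,1,1,1]}' 60; python3 -m jog '{"offset":[[0,0,-0.002],[0,0,-0.002],[0,0,0]],"yaw":[0,0,0],"jaw":[1,1,1]}' 60
```

```text
clock: 27.72
position: [0.4776, 0.0238, 0.1676]
ee_rot: [1.0, -0.016, -0.001, -0.0]
ft_force: [0.1, 0.3, -1.3]
grip_width: 0.444
grasp_force: 60.5
clock: 27.97
position: [0.4779, 0.0238, 0.1641]
ee_rot: [1.0, -0.016, -0.0, 0.0]
ft_force: [-0.3, -0.1, -0.6]
grip_width: 0.441
grasp_force: 60.5
```

```bash
python3 -m jog '{"offset":[[0,0,-0.0015],[0,0,-0.0015],[0,0,0]],"yaw":[0,0,0],"jaw":[1,1,1]}' 60; python3 -m jog '{"offset":[[0,0,-0.0015],[0,0,-0.0015],[0,0,0]],"yaw":[0,0,0],"jaw":[1,1,1]}' 60;  python3 -m jog '{"offset":[[0,0,-0.001],[0,0,-0.001],[0,0,0]],"yaw":[0,0,0],"jaw":[1,1,1]}' 60
```

```text
clock: 28.22
position: [0.4778, 0.0238, 0.1611]
ee_rot: [1.0, -0.016, -0.0, 0.0]
ft_force: [0.1, -0.2, -2.1]
grip_width: 0.441
grasp_force: 60.5
clock: 28.47
position: [0.4778, 0.0238, 0.158]
ee_rot: [1.0, -0.016, -0.0, 0.0]
ft_force: [0.1, -0.3, -0.5]
grip_width: 0.443
grasp_force: 60.5
clock: 28.72
position: [0.4778, 0.0238, 0.1561]
ee_rot: [1.0, -0.016, -0.0, 0.0]
ft_force: [0.1, 0.1, -2.7]
grip_width: 0.442
grasp_force: 60.5
```

```bash
python3 -m jog '{"offset":[[0,0,-0.001],[0,0,0]],"yaw":[0,0],"jaw":[1,1]}' 60; python3 -m jog '{"offset":[[0,0,-0.001],[0,0,0]],"yaw":[0,0],"jaw":[1,1]}' 60
```

```text
clock: 28.88
position: [0.478, 0.0238, 0.1557]
ee_rot: [1.0, -0.016, 0.0, 0.0]
ft_force: [-2.6, -0.4, 4.5]
grip_width: 0.45
grasp_force: 61.0
clock: 29.05
position: [0.4781, 0.0239, 0.1556]
ee_rot: [1.0, -0.016, 0.0, 0.0]
ft_force: [-7.7, -0.5, 15.8]
grip_width: 0.443
grasp_force: 62.4
```

The lid is seated. I'll release, rise, and move above the grey-capped pusher, turning 67°.

```bash
python3 -m jog '{"offset":[[0,0,0.001],[0,0,0.001],[0,0,0],[0,0,0],[0,0,0],[0,0,0],[0,0,0],[0,0,0.01],[0,0,0.02],[0,0,0.025],[0,0,0.025],[0,0,0.02],[0,0,0]],"yaw":[0,0,0,0,0,0,0,0,0,0,0,0,0],"jaw":[1,1,0.2,0.2,0.2,0.2,0.2,0.2,0.2,0.2,0.2,0.2,0.2]}' 40
python3 -m jog '{"offset":[[0.0045,0.009,0],[0.009,0.018,0],[0.009,0.018,0],[0.009,0.018,0],[0.009,0.018,0],[0.009,0.018,0],[0.009,0.018,0],[0.009,0.018,0],[0.009,0.018,0],[0.009,0.018,0],[0.009,0.018,0],[0.009,0.018,0],[0.009,0.018,0],[0.009,0.018,0],[0.0072,0.02,0],[0,0,0],[0,0,0],[0,0,0]],"yaw":[5,5,5,5,5,5,5,5,5,5,5,5,5,2,0,0,0,0],"jaw":[0,0,0,0,0,0,0,0,0,0,0,0,0,0,0,0,0,0]}' 40
python3 - <<'E'
from h import *
p=look("i",["bowl","lid","chute","pusher"])
o=manip.get_obs();print(o["position"])
for c in("scene",):
    G=grad(cv2.imread(f"pics/i_{c}.png"))
    for n,cu,x in(("lid",[('o',[(.142,.071),(.146,.071)])],(.4755,-.0103)),("chute",[(.186,.02)],(.478,.0238)),("cap",[('o',[(.042,.024),(.066,.024)])],(.606,.286))):
        print(n,efit(p,G,cu,x,.006,cap=500))
cv2.imwrite("pics/i2.png",cv2.resize(p["frame"][120:310,110:370,::-1],None,fx=3,fy=3,interpolation=2))
E
```

```text
clock: 30.13
position: [0.4797, 0.0242, 0.2611]
ee_rot: [1.0, -0.016, 0.003, 0.0]
ft_force: [0.1, 0.2, 0.3]
grip_width: 0.8
grasp_force: 0.0
clock: 31.63
position: [0.6066, 0.2863, 0.2563]
ee_rot: [0.843, 0.538, -0.0, 0.0]
ft_force: [0.4, -0.1, -0.2]
grip_width: 1.003
grasp_force: 0.0
top bowl [0.4765, -0.0045, 0.0605] 0.48 [266, 213]
top lid [0.4714, -0.0107, 0.1314] 0.93 [268, 212]
top chute [0.4764, 0.0226, 0.1901] 0.64 [253, 206]
top pusher [0.6389, 0.1867, 0.0048] 0.56 [194, 155]
top pusher [0.4997, 0.3, -0.0014] 0.44 [150, 207]
scene bowl [0.4702, -0.0069, 0.0605] 0.96 [277, 214]
scene bowl [0.475, -0.0093, 0.1327] 0.58 [277, 187]
scene lid [0.475, -0.0126, 0.1344] 0.85 [278, 185]
scene chute [0.475, 0.0227, 0.1842] 0.61 [269, 173]
scene pusher [0.6403, 0.1881, -0.0001] 0.85 [165, 244]
scene pusher [0.4963, 0.3011, -0.0071] 0.83 [168, 312]
scene pusher [0.6059, 0.2804, -0.0017] 0.79 [142, 276]
[0.60667253 0.28658863 0.25640992]
lid ([0.4707, -0.0033], 175.2)
chute ([0.4848, 0.0198], 110.4)
cap ([0.6062, 0.287], 195.7)
```

View pics/i2.png

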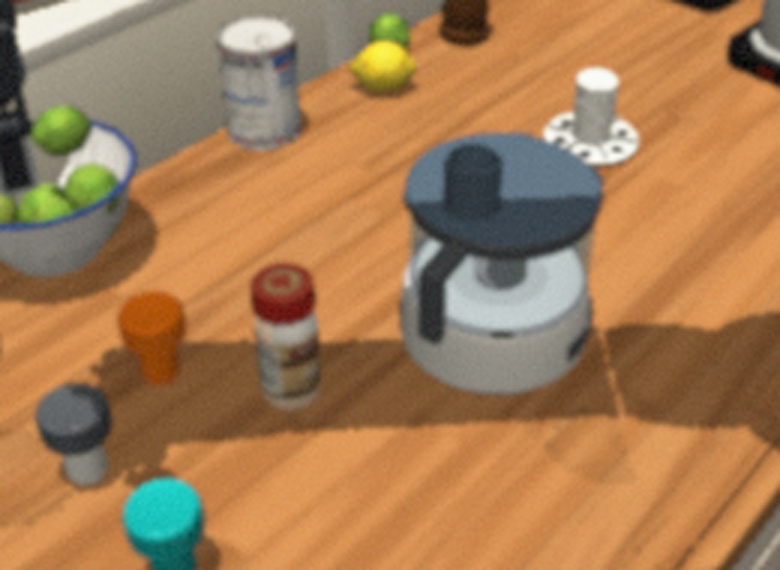

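```bash
python3 - <<'E'
from h import *
p=manip.camera("scene")
print(proj(p,[[.478,.0238,.165],[.475,.0238,.165],[.6066,.2866,.054],[.6059,.2804,.054]]))
f=p["frame"].astype(int)
for r in(258,261,264): print(r,f[r,116:154].sum(1)//3)
for r in(180,184): print(r,f[r,252:284].sum(1)//3)
E
```

```text
[[267.3981017  180.66101837]
 [268.54082472 181.20705699]
 [134.35523465 258.84200582]
 [137.06645222 257.31500056]]
258 [129 132 135 132 124 121 105  99  97  94 104 100 102  98  99  98 103  99
 101  99 102 104 100  99 101  91  71  54  45  40  57  72  88  90  91  90
  95  91]
261 [128 128 137 143 145 131 103  94  96  96 102 101 102 100  97  99  97  98
 101 109 103 104  97  89  83  68  57  52  35  41  46  70  86  90  88  90
  87  89]
264 [141 138 138 137 139 142 126  94  63  60  69  75  80  83  86  91  84  81
  80  82  71  66  54  51  43  48  47  44  39  47  64  81  85  92  84  90
  84  81]
180 [118 120 115 121 114 105  74  48  47  56  54  54  54  60  57  59  60  55
  53  57  54  53  52  51  71  95 116 116 118 118 120 118]
184 [116 120 119 120 113  91  64  47  52  56  54  53  49  57  58  57  50  59
  54  56  53  59  51  59  77 110 117 116 114 118 117 118]
```

The cap's centre column of 134.2 matches (0.6066, 0.2866), and the chute matches (0.478, 0.0238). The lid sits on the bowl (crop 503,195), and the grey-capped pusher is at crop (75,430). Descending to grip the cap.

```bash
python3 -m jog '{"offset":[[0,0,-0.01],[0,0,-0.022],[0,0,-0.025],[0,0,-0.025],[0,0,-0.025],[0,0,-0.025],[0,0,-0.025],[0,0,-0.025],[0,0,-0.02],[0,0,-0.012],[0,0,-0.005],[0,0,0],[0,0,0],[0,0,0],[0,0,0],[0,0,0],[0,0,0],[0,0,0],[0,0,0]],"yaw":[0,0,0,0,0,0,0,0,0,0,0,0,0,0,0,0,0,0,0],"jaw":[0,0,0,0,0,0,0,0,0,0,0,0,1,1,1,1,1,1,1]}' 40
```

```text
clock: 33.77
position: [0.6073, 0.2873, 0.0388]
ee_rot: [0.843, 0.538, 0.001, 0.0]
ft_force: [-1.3, 0.8, 5.7]
grip_width: 0.552
grasp_force: 40.8
```

```bash
python3 -m jog '{"offset":[[0,0,0.005],[0,0,0.015],[0,0,0.025],[0,0,0.03],[0,0,0.03],[0,0,0.03],[0,0,0.03],[0,0,0.025],[0,0,0.017],[0,0,0]],"yaw":[0,0,0,0,0,0,0,0,0,0],"jaw":[1,1,1,1,1,1,1,1,1,1]}' 40
python3 -m jog '{"offset":[[-0.0045,-0.009,0],[-0.009,-0.018,0],[-0.01,-0.02,0],[-0.01,-0.02,0],[-0.01,-0.02,0],[-0.01,-0.02,0],[-0.01,-0.02,0],[-0.01,-0.02,0],[-0.01,-0.02,0],[-0.01,-0.02,0],[-0.01,-0.02,0],[-0.01,-0.02,0],[-0.01,-0.022,0],[-0.0055,-0.014,0],[0,0,0],[0,0,0],[0,0,0],[0,0,0]],"yaw":[0,0,0,0,0,0,0,0,0,0,0,0,0,0,0,0,0,0],"jaw":[1,1,1,1,1,1,1,1,1,1,1,1,1,1,1,1,1,1]}' 40
python3 - <<'E'
from h import *
p=manip.camera("scene");o=manip.get_obs();x,y,tz=o["position"];z=tz-.0388;print(o["position"],o["ft_force"])
print(proj(p,[[x,y,z+.02],[.478,.0238,.165]]))
f=p["frame"].astype(int)
cv2.imwrite("pics/j2.png",cv2.resize(p["frame"][100:260,190:370,::-1],None,fx=3.5,fy=3.5,interpolation=2))
r=int(proj(p,[[x,y,z+.02]])[0,1])
for q in(r-2,r,r+2): print(q,f[q,255:288].sum(1)//3)
E
```

```text
clock: 34.6
position: [0.6074, 0.2881, 0.2502]
ee_rot: [0.843, 0.539, 0.003, 0.0]
ft_force: [-1.3, 0.3, 0.3]
grip_width: 0.547
grasp_force: 41.2
clock: 36.1
position: [0.4775, 0.0247, 0.2441]
ee_rot: [0.842, 0.539, -0.0, -0.0]
ft_force: [-0.3, -0.2, -0.3]
grip_width: 0.551
grasp_force: 41.2
[0.47758033 0.02480672 0.24411196] [ 0.02156144  0.42952134 -1.32101814]
[[268.28130497 155.95892003]
 [267.3981017  180.66101837]]
153 [134 133 132 130 138 135 126 114 114 115 118 123 122 120 117 105 104 100
  94  86  91  98 106 122 129 133 142 144 143 135 136 139 139]
155 [137 138 134 135 132 133 124 115 113 117 125 130 131 129 130 129 125 120
 116 115 114 125 136 147 144 143 144 138 141 143 139 137 138]
157 [137 135 133 130 131 134 130 116 115 120 123 124 128 129 130 133 128 125
 120 119 121 123 140 140 143 141 143 138 138 137 143 142 141]
```

View pics/j2.png

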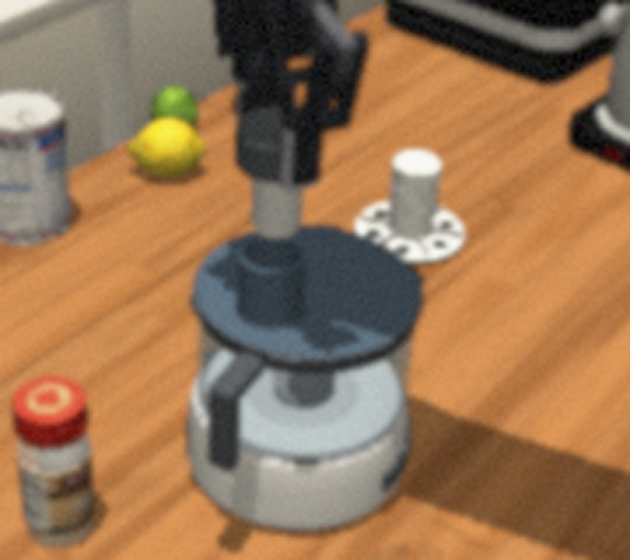

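The plunger (crop 277,205) is above the chute mouth (crop 272,245). Columns suggest about 1 to 1.5 mm to add along +x/+y, so I'll correct that and lower carefully.

```bash
python3 -m jog '{"offset":[[0.001,0,0],[0,0,-0.005],[0,0,-0.005],[0,0,-0.004],[0,0,-0.002],[0,0,0],[0,0,0]],"yaw":[0,0,0,0,0,0,0],"jaw":[1,1,1,1,1,1,1]}' 40; python3 -m jog '{"offset":[[0,0,-0.0015],[0,0,-0.0015],[0,0,-0.0015],[0,0,0]],"yaw":[0,0,0,0],"jaw":[1,1,1,1]}' 40; python3 -m jog '{"offset":[[0,0,-0.0015],[0,0,-0.0015],[0,0,0]],"yaw":[0,0,0],"jaw":[1,1,1]}' 40
```

```text
clock: 36.73
position: [0.4786, 0.0238, 0.2282]
ee_rot: [0.843, 0.539, -0.0, -0.0]
ft_force: [-0.3, 0.3, -0.4]
grip_width: 0.549
grasp_force: 41.2
clock: 37.07
position: [0.4785, 0.0238, 0.2236]
ee_rot: [0.843, 0.538, -0.0, -0.0]
ft_force: [-0.2, -0.1, -0.7]
grip_width: 0.548
grasp_force: 41.2
clock: 37.32
position: [0.4785, 0.0238, 0.2205]
ee_rot: [0.843, 0.538, -0.0, -0.0]
ft_force: [0.0, -0.7, -0.3]
grip_width: 0.55
grasp_force: 41.2
```

```bash
python3 -m jog '{"offset":[[0,0,-0.003],[0,0,-0.003],[0,0,-0.003],[0,0,0]],"yaw":[0,0,0,0],"jaw":[1,1,1,1]}' 40; python3 -m jog '{"offset":[[0,0,-0.004],[0,0,-0.004],[0,0,-0.004],[0,0,-0.004],[0,0,-0.004],[0,0,-0.002],[0,0,-0.002],[0,0,0]],"yaw":[0,0,0,0,0,0,0,0],"jaw":[1,1,1,1,1,1,1,1]}' 40
```

```text
clock: 37.65
position: [0.4783, 0.0238, 0.2111]
ee_rot: [0.843, 0.538, -0.0, -0.0]
ft_force: [-0.5, -0.1, -0.0]
grip_width: 0.554
grasp_force: 41.2
clock: 38.32
position: [0.4785, 0.0238, 0.1874]
ee_rot: [0.843, 0.539, -0.0, -0.0]
ft_force: [-0.4, -0.3, -0.7]
grip_width: 0.548
grasp_force: 41.2
```

```bash
python3 -m jog '{"offset":[[0,0,-0.001],[0,0,-0.001],[0,0,0]],"yaw":[0,0,0],"jaw":[1,1,1]}' 40; python3 -m jog '{"offset":[[0,0,-0.001],[0,0,-0.001],[0,0,0]],"yaw":[0,0,0],"jaw":[1,1,1]}' 40
```

```text
clock: 38.57
position: [0.4786, 0.0238, 0.1858]
ee_rot: [0.843, 0.538, 0.0, 0.0]
ft_force: [0.3, -0.7, -0.8]
grip_width: 0.548
grasp_force: 41.2
clock: 38.82
position: [0.4785, 0.0238, 0.1837]
ee_rot: [0.843, 0.538, -0.0, -0.0]
ft_force: [-0.8, -0.2, -0.0]
grip_width: 0.546
grasp_force: 41.2
```

```bash
python3 -m jog '{"offset":[[0,0,-0.001],[0,0,0]],"yaw":[0,0],"jaw":[1,1]}' 40; python3 -m jog '{"offset":[[0,0,-0.001],[0,0,0]],"yaw":[0,0],"jaw":[1,1]}' 40
```

```text
clock: 38.98
position: [0.4787, 0.0239, 0.183]
ee_rot: [0.843, 0.538, 0.0, 0.0]
ft_force: [-0.8, 0.6, 0.8]
grip_width: 0.547
grasp_force: 41.2
clock: 39.15
position: [0.4789, 0.0239, 0.1828]
ee_rot: [0.843, 0.539, 0.0, 0.0]
ft_force: [-5.2, -0.9, 11.0]
grip_width: 0.548
grasp_force: 42.0
```

```bash
python3 -m jog '{"offset":[[0,0,0.001],[0,0,0],[0,0,0],[0,0,0],[0,0,0],[0,0,0],[0,0,0],[0,0,0],[0,0,0.01],[0,0,0.02],[0,0,0.025],[0,0,0.025],[0,0,0.03],[0,0,0.03],[0,0,0],[0,0,0],[0,0,0]],"yaw":[0,0,0,0,0,0,0,0,0,0,0,0,0,0,0,0,0],"jaw":[1,0,0,0,0,0,0,0,0,0,0,0,0,0,0,0,0]}' 40
python3 - <<'E'
from h import *
p=look("k",["bowl","lid","pusher","chopping_blade"],("scene",))
cv2.imwrite("pics/k2.png",cv2.resize(p["frame"][100:260,190:370,::-1],None,fx=3.5,fy=3.5,interpolation=2))
E
```

```text
clock: 40.57
position: [0.4785, 0.0238, 0.3228]
ee_rot: [0.843, 0.538, -0.0, 0.0]
ft_force: [-0.3, 0.3, -1.0]
grip_width: 1.001
grasp_force: 0.0
scene bowl [0.473, -0.008, 0.0609] 0.93 [276, 213]
scene lid [0.4736, -0.0098, 0.1324] 0.75 [278, 187]
scene pusher [0.6447, 0.1862, -0.0014] 0.92 [164, 243]
scene pusher [0.4788, 0.0178, 0.1436] 0.77 [269, 188]
scene pusher [0.4965, 0.2964, -0.0059] 0.76 [170, 310]
scene chopping_blade [0.5754, -0.2998, -0.0003] 0.5 [307, 167]
scene chopping_blade [0.5539, 0.137, 0.0024] 0.15 [207, 249]
```

View pics/k2.png

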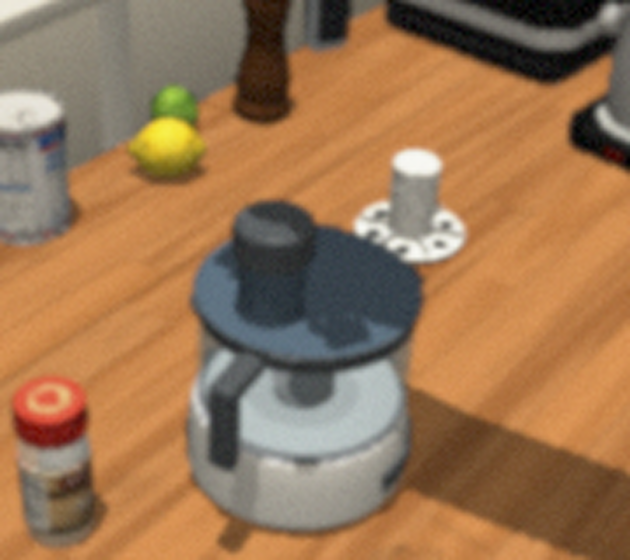

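The pusher's cap rests on the chute mouth (crop 273,240), the lid is level, and the jar and disc are undisturbed. Handing in.

```bash
python3 -c "
from workcell import manip
print(manip.hand_in())"
```

```text
the job is handed in; nothing more can be done
None
```

The food processor is assembled in order (bowl, blade, lid, pusher), with each part lowered until it seated at its expected height and then released. I handed the job in at about 41 s; the hand-in call returned no verdict.

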